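Wedge the dispenser stand tight

TASK

The dispenser's wooden stand is loose in its steel dock. Take the wooden mallet and, reaching in under the glass ledge, tap the wedge sideways along its slot, drawing back clear between taps and tapping at least twice, until it goes no further and holds the stand tight. Touch the wedge only with the mallet, do not knock the glass ledge or disturb the other things, and finish with the mallet stood upright on its head on the shelf, clear of wedge, stand and dock.

Things in the scene. Friction and masses are not known exactly. Their poses are not given: they have to be found in the camera images.
- mallet: Small wooden mallet, about 0.18 kg, standing on its head, handle straight up. Origin: centre of the head's underside; z up the handle. Head: block 36 (x) x 64 (y) x 36 (z) mm, z 0 to 36; its two alike 36 x 36 striking faces look along +y and -y. Handle: rectangular bar 22 (x) x 18 (y) mm, z 36 to 200 mm.
- wedge: Waxed pale wood wedge, 40 g, lying loose, partly in the slot. Origin: centre of its underside. 90 mm long (y), 28 mm high; thin end at y +45, butt at y -45. Straight face (x -9 mm) looks at the stand; the other tapers from x +3 at the thin end to x +15 at the butt and looks at the fence. Drive it along its own +y.
- wedge_butt (a point): Centre of the butt face to strike, 14 mm above the shelf; (0, -45, 14) mm in the wedge's frame, axes alike. The face is flat from x -9 to +14 mm. When the wedge is tight, the butt still sticks out 8 mm or more past stand and fence, so the mallet head does not meet them.
- wedge_tip (a point): Middle of the thin end, (0, 45, 14) mm in the wedge's frame. From its start the wedge goes 20 to 68 mm before it jams; this differs each time and cannot be seen. It slides almost freely, then resistance climbs steeply within a few mm. Tight: it presses stand and fence with over 5 N each; friction keeps it so once a push or tap of some 10 N or more has been given.
- fence: Fixed dark wood cheek behind the slot (far side from the robot), 16 mm thick, 100 mm long, 30 mm high, its face slanted to match the wedge's taper. Origin on the underside, midway in thickness; its block spans y -20 to +80 mm of its own frame, its face to the slot at x -8.
- stand: Pale wood base board 90 (x) x 230 (y) x 30 (z) mm, origin at the centre of its underside, about 0.9 kg, loose in the dock. It carries the white round press-button dispenser tub (87 mm across, top 148 mm above the shelf) centred at (0, 60) mm. Its +x side is the slot's near wall; the wedge enters at its -y end.
- dock: Fixed steel dock; origin on the shelf in the slot's line, x away from the robot, y the way the wedge is driven, yawed up to 0.2 rad. Front lip 25 mm high at x -104 to -90 mm, y -20 to 212; end stop y 212 to 224. Low rail 12 mm high at x 60 to 72, y -168 to 212; on it two 12 mm posts at x 66, y -160 and 80 carry a glass ledge.
- ledge_edge (a point): Middle of the lower near edge of the clear ledge, (-18, -35, 135) mm in the dock's frame. Ledge: x -18 to 70, y -170 to 100 mm, underside 135, top 147 mm above the shelf, steel strip along the near edge. The wedge's line lies under it, some 30 mm in from that edge: to strike the butt the mallet's handle must lean back to the robot by 24 to 45 degrees.
- jar: Glass jar of wooden pegs, 76 mm across, 118 mm high with the pegs; origin under its centre. Leave alone.
- cup: Empty stainless steel cup, 72 mm across, 85 mm high; origin under its centre. Leave alone.
- bottle: Closed white bottle, 64 mm across, 170 mm high; origin under its centre. Leave alone.
- scraper: Yellow silicone scraper lying flat along its x; low. Leave alone.
- peg_a: Wooden peg 12 x 75 (y) x 12 mm lying on the shelf. Leave alone.
- peg_b: Wooden peg 12 x 75 (y) x 12 mm lying on the shelf. Leave alone.
- tin: Closed metal tin, 72 mm across, 60 mm high. Leave alone.
Not all that is in view belongs to the job. What is shaped like the stand but red is not meant.

How it is judged:
By the outcome, as a careful person would: the job done as asked, in the order asked, and still so for the second after the job is handed in, with the robot touching nothing.
It also fails if it takes over 58 s, if anything falls off the work surface, if the arm or the gripper's body presses on something with over 40 N, if the wrist force passes 120 N, or if a joint passes its speed limit or range.

ROBOT

A 6-joint arm with a two-finger parallel gripper is mounted at the origin on the work surface. World frame = base frame: x ahead of the robot, y to its left, z up, the work surface at z = 0. Lengths are in m, angles in rad, forces in N, time in s.
With the tool pointing down it reaches from about 0.2 to 0.875 m from the base axis. Payload 3.4 kg.
Tool frame: the origin (TCP) lies at the very end of the fingers, on their centre line; the grasp point (between the pads) lies pinch_z behind it (pinch_z is the distance from the TCP to the grasp point, in m); z points along the fingers, y is the direction in which the jaws open and shut (so a half turn about z gives the same grasp; the last joint's range is limited). The gripper opens to 94 mm and grips with 3 to 60 N. Pads are 16 mm wide; open, the fingers measure 119 mm over their backs; the gripper's body (75 mm by 177 mm) begins 78 mm behind the grasp point.
Start: joints at [-1.408, 0.276, 1.505, -0, 1.361, -0.121], TCP at [0.161, -0.552, 0.205] pointing down, gripper open.
Joint ranges: [-2.89, 2.89], [-0.75, 2.08], [0.22, 2.7], [-1.18, 4.32], [0.11, 2.71], [-2.7, 2.7]. Speed limits (rad/s): [2.57, 2.57, 3.14, 3.14, 3.14, 3.14].

INTERFACE

Orientations are given as a unit quaternion [w, x, y, z].
In Python, from plant import reach, move_l, set_joints, grip, pause, inverse_kinematics, state, capture, get_calibration, Unreachable, sign_off, pinch_z gives the robot as it stands. Calls block until the motion is done:
- reach(position, orientation): joint-space move of the TCP to a pose.
- move_l(position, rotation=None, vel=0.15): straight line of the TCP; rotation=None keeps the orientation; vel is the mean speed in m/s.
- set_joints(angles): joint-space move.
- grip(opening): finger opening in m; the grip force is fixed at half the most; returns when the fingers have stopped.
- pause(seconds).
- inverse_kinematics(position, orientation): joint angles nearest the present ones, or None.
- state(): the state.
- capture(name): name is "scene" or "side" or "wrist"; returns the picture (384x512x3 uint8, red, green, blue); there is no depth.
- get_calibration(name): a dict with "camera_matrix" (3x3 intrinsics, pixels), "pose" (4x4, takes a point from camera to world coordinates). Camera axes: x right, y up, looking along -z (the intrinsics and any distortion apply to the point x, -y, -z); pixel columns grow to the right and rows downward; lengths in m; the calibration is good to about 2 mm. A picture is of the moment at which its call begins: read the wrist's pose just before it. get_calibration takes no time and is no camera call; for the wrist camera it gives the pose at the moment of the call.
A pose or a line that the arm cannot do raises Unreachable and nothing moves.
- sign_off(): hands the job in, once; it reports no verdict.
The state is a dict: "clock": time; "q": joint angles; "joint_velocities": joint speeds; "effort": joint torques, N m; "position": TCP position; "tcp_rot": TCP orientation; "force": force on the tool from outside, world axes, zero at the start; "torque": the same for the moment, N m; "grip_width": finger opening in m.
Only numpy, scipy, OpenCV 4.12 (cv2) and the standard library are available. Lean on these libraries where they do the work, as an engineer would, in place of code of your own. Each camera call takes 0.05 s, during which the arm holds its last target.

## Working session

There is one attempt and no reset: what is moved stays moved. The work goes in short steps, each a Python script; the robot and the scene stay as the last script left them, time stands still between calls to the robot, and variables do not carry over. Pictures are saved under pics/ and viewed, and the job is handed in when it is done.

```bash
ls; mkdir -p pics; python3 - <<'E'
from plant import *
import cv2,json
for n in ["scene","side","wrist"]:
    c=get_calibration(n); im=capture(n)
    cv2.imwrite(f"pics/{n}0.png",cv2.resize(im[:,:,::-1],(800,600),interpolation=cv2.INTER_CUBIC))
    cv2.imwrite(f"pics/{n}0_raw.png",im[:,:,::-1])
    print(n,{k:(v.round(4).tolist() if hasattr(v,'round') else v) for k,v in c.items()})
print(state(),pinch_z)
E
```

```text
pics
scene {'camera_matrix': [[495.7847, 0.0, 256.263], [0.0, 495.7847, 194.1645], [0.0, 0.0, 1.0]], 'pose': [[-0.1305, -0.5225, 0.8426, 1.714], [0.9912, -0.0512, 0.1217, 0.1952], [-0.0204, 0.8511, 0.5246, 0.8916], [0.0, 0.0, 0.0, 1.0]]}
side {'camera_matrix': [[373.2735, 0.0, 252.5393], [0.0, 373.2735, 192.667], [0.0, 0.0, 1.0]], 'pose': [[0.6552, 0.6107, -0.4447, -0.1391], [-0.7552, 0.5162, -0.4039, -0.5678], [-0.0171, 0.6005, 0.7995, 1.21], [0.0, 0.0, 0.0, 1.0]]}
wrist {'camera_matrix': [[285.5923, 0.0, 263.453], [0.0, 285.5923, 192.9125], [0.0, 0.0, 1.0]], 'pose': [[0.2803, 0.9295, 0.2396, 0.2313], [-0.9599, 0.2718, 0.0688, -0.5324], [-0.0012, -0.2493, 0.9684, 0.384], [0.0, 0.0, 0.0, 1.0]]}
{'clock': 0.15, 'q': array([-1.40800700e+00,  2.76429893e-01,  1.50579561e+00, -3.15137502e-05,
        1.36066738e+00, -1.21003065e-01]), 'joint_velocities': array([ 0.00022146, -0.00168276, -0.00331595, -0.00018153, -0.00115307,
       -0.00032209]), 'effort': array([ 1.00007936e-03, -4.04925513e+01, -2.37431002e+01,  7.01083825e-02,
        3.14526621e-02, -9.17664511e-05]), 'position': array([ 0.16091598, -0.55161251,  0.20483337]), 'tcp_rot': array([-6.49652424e-04,  9.89948939e-01,  1.41423742e-01, -2.89867610e-05]), 'force': array([-0.25512214,  0.48155968,  0.43262836]), 'torque': array([0.02843119, 0.03277715, 0.00260866]), 'grip_width': 0.09413797169703285} 0.0188
```

View pics/scene0.png

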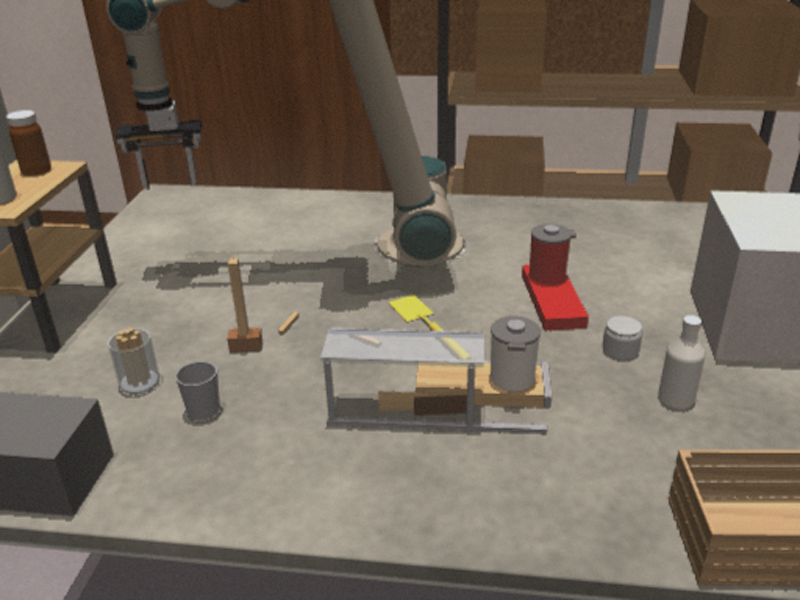

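View pics/side0.png

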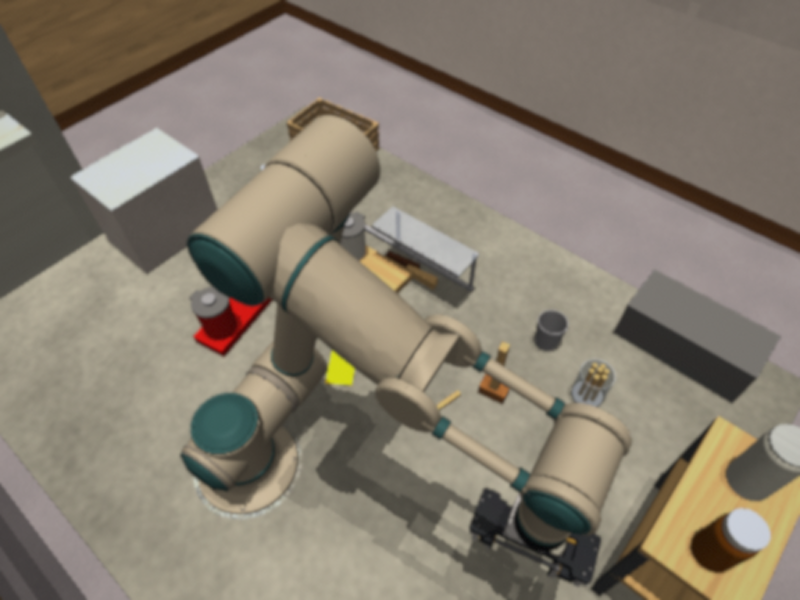

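View pics/wrist0.png

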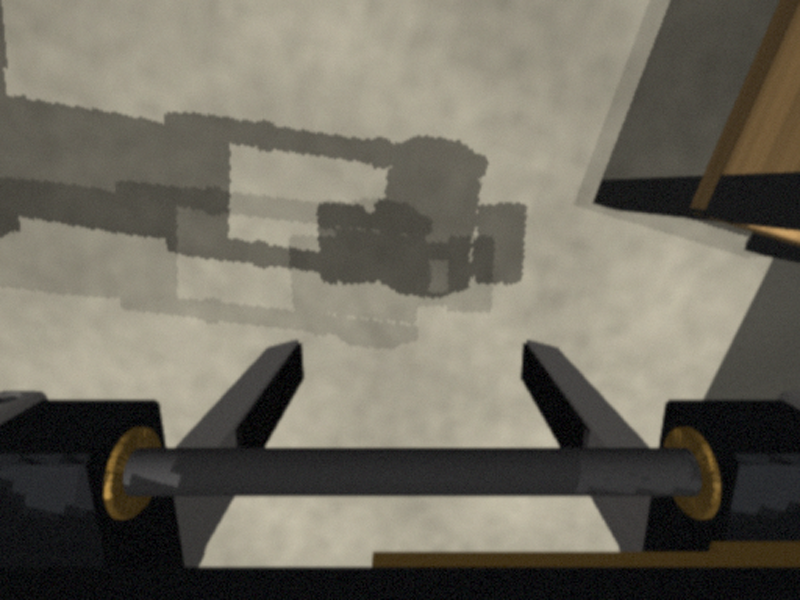

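Scene view (800x600 px):
- Mallet at (243,340); it is the only one.
- Pale stand with the white tub at (480,385). The red look-alike at (555,295) is not meant.
- Wedge at (395,400), in front of the fence at (440,402).
- Pegs at (288,322) and (365,340); they could be confused with the mallet handle or the wedge, but they're thin and lie loose.

Next I'll take close crops and rough positions.

```bash
cat > h.py <<'E'
import numpy as np, cv2
from scipy.spatial.transform import Rotation as R
def ray(cal,u,v):
    K=cal["camera_matrix"];P=cal["pose"]
    d=np.array([(u-K[0,2])/K[0,0],-(v-K[1,2])/K[1,1],-1.0])
    return P[:3,3],P[:3,:3]@d
def onz(cal,u,v,z):
    o,d=ray(cal,u,v); return o+d*(z-o[2])/d[2]
def proj(cal,p):
    P=cal["pose"];K=cal["camera_matrix"]
    c=(np.atleast_2d(p)-P[:3,3])@P[:3,:3]
    x=c[:,0]/-c[:,2];y=-c[:,1]/-c[:,2]
    return np.c_[K[0,0]*x+K[0,2],K[1,1]*y+K[1,2]]
def q2wxyz(r):
    x,y,z,w=r.as_quat(); return [w,x,y,z]
E
python3 - <<'E'
from h import *
from plant import *
im=cv2.imread("pics/scene0_raw.png")
a=im[215:285,200:360]; cv2.imwrite("pics/crop_a.png",cv2.resize(a,(800,350),interpolation=cv2.INTER_CUBIC))
a=im[160:235,130:210]; cv2.imwrite("pics/crop_m.png",cv2.resize(a,(640,600),interpolation=cv2.INTER_CUBIC))
c=get_calibration("scene");s=512/800
for n,u,v,z in [("mallet headtopctr",246,333,.036),("handle top",235,260,.2),("jar",136,388,0),("cup",202,415,0),("peg",288,322,.006),("pegb",365,340,.006),("wedge",395,402,.014),("ledge c",405,346,.147),("tub",515,325,.148),("scraper",410,310,0),("scr2",465,355,0),("tin",622,350,0),("bottle",680,400,0)]:
    print(n,onz(c,u*s,v*s,z).round(3))
E
```

```text
mallet headtopctr [ 0.481 -0.296  0.036]
handle top [ 0.479 -0.297  0.2  ]
jar [ 0.632 -0.468  0.   ]
cup [ 0.695 -0.316  0.   ]
peg [ 0.389 -0.237  0.006]
pegb [ 0.439 -0.063  0.006]
wedge [0.639 0.026 0.014]
ledge c [0.653 0.048 0.147]
tub [0.571 0.231 0.148]
scraper [0.307 0.013 0.   ]
scr2 [ 0.462  0.141 -0.   ]
tin [0.413 0.448 0.   ]
bottle [0.562 0.534 0.   ]
```

```bash
python3 - <<'E'
import cv2,numpy as np
a=cv2.imread("pics/crop_a.png");b=cv2.imread("pics/crop_m.png");b=cv2.resize(b,(267,250))
c=np.zeros((600,800,3),np.uint8);c[:350]=a;c[350:,:267]=b;cv2.imwrite("pics/cc.png",c)
E
```

```text
(no output)
```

View pics/cc.png

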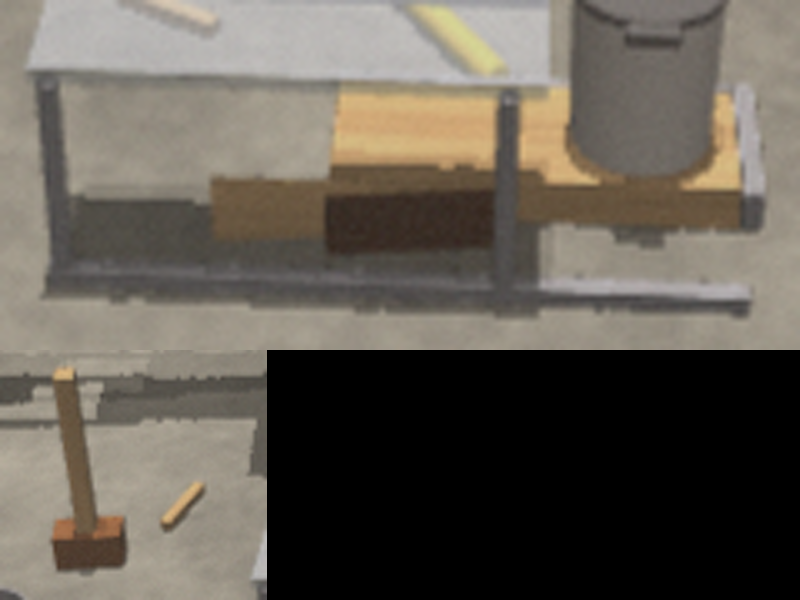

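The crop confirms the choice. The wedge is the brown block at crop (212–327, 180–240), with its butt free on the left (-y) and the dark fence right of it. The mallet stands alone. Next is an overhead wrist look covering both the dock and the mallet.

```bash
python3 - <<'E'
from h import *
from plant import *
p=[0.50,-0.08,0.43]
q=[0,1,0,0]
j=inverse_kinematics(p,q); print(j)
if j is not None:
    reach(p,q)
    c=get_calibration("wrist"); im=capture("wrist"); np.savez("w1.npz",im=im,**c)
    cv2.imwrite("pics/w1.png",cv2.resize(im[:,:,::-1],(800,600),interpolation=cv2.INTER_CUBIC)); print(state()["clock"],c["pose"].round(3))
    im=capture("side"); cv2.imwrite("pics/s1.png",cv2.resize(im[:,:,::-1],(800,600),interpolation=cv2.INTER_CUBIC))
E
```

```text
[-2.96144782e-01  1.27835527e-01  1.16142374e+00 -4.44089210e-16
  1.85233339e+00  1.27465154e+00]
2.425 [[-0.001  0.968  0.25   0.573]
 [-1.    -0.001  0.    -0.082]
 [ 0.    -0.25   0.968  0.609]
 [ 0.     0.     0.     1.   ]]
```

View pics/w1.png

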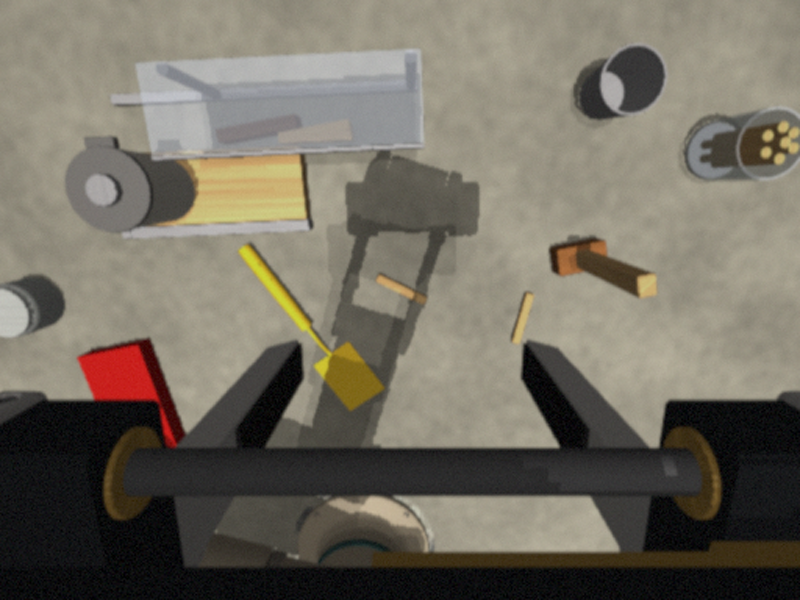

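The wrist view shows the ledge at (137–424, 50–160), the wedge under the glass at (315,132), the stand at (250,190), the mallet head at (578,257) and the handle top at (647,285). I'll zoom in for precise pixels.

```bash
python3 - <<'E'
from h import *
im=np.load("w1.npz")["im"][:,:,::-1]
a=im[25:160,65:285]; cv2.imwrite("pics/z1.png",cv2.resize(a,(792,486),interpolation=cv2.INTER_CUBIC)) #3.6
a=im[145:200,345:425]; cv2.imwrite("pics/z2.png",cv2.resize(a,(800,550),interpolation=cv2.INTER_CUBIC)) #10
s=cv2.imread("pics/scene0_raw.png")
a=s[205:280,200:300]; cv2.imwrite("pics/z3.png",cv2.resize(a,(800,600),interpolation=cv2.INTER_CUBIC)) #8
E
```

```text
(no output)
```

View pics/z1.png

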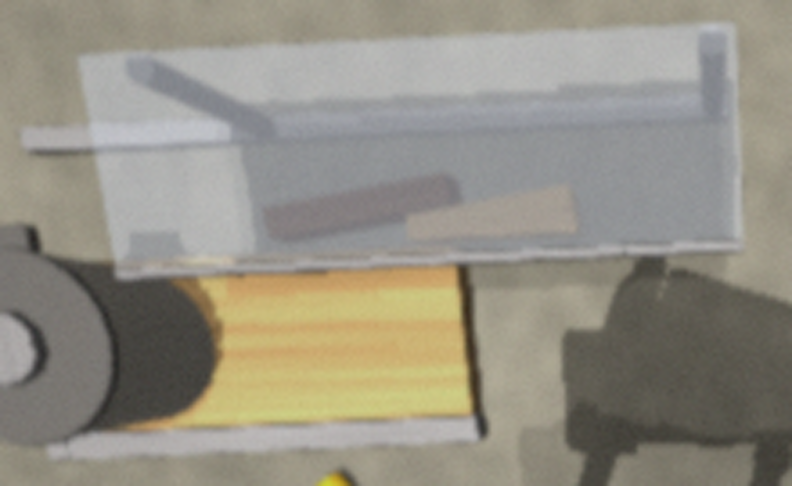

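View pics/z2.png

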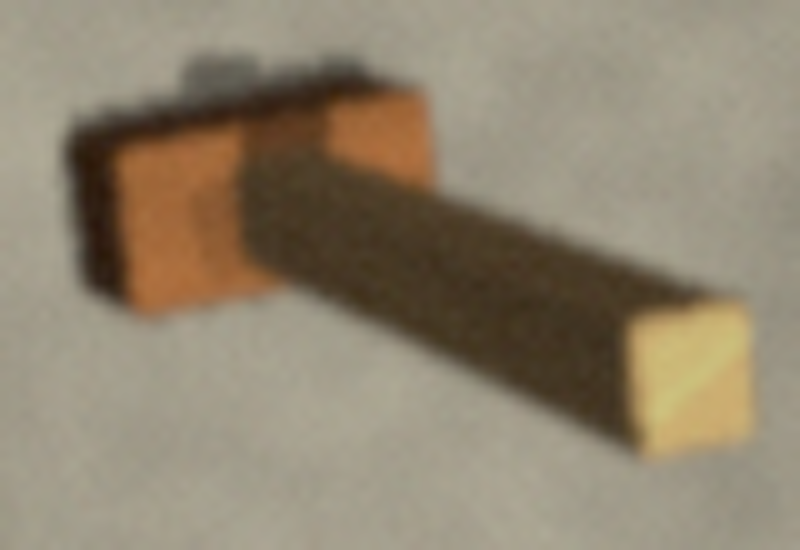

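View pics/z3.png

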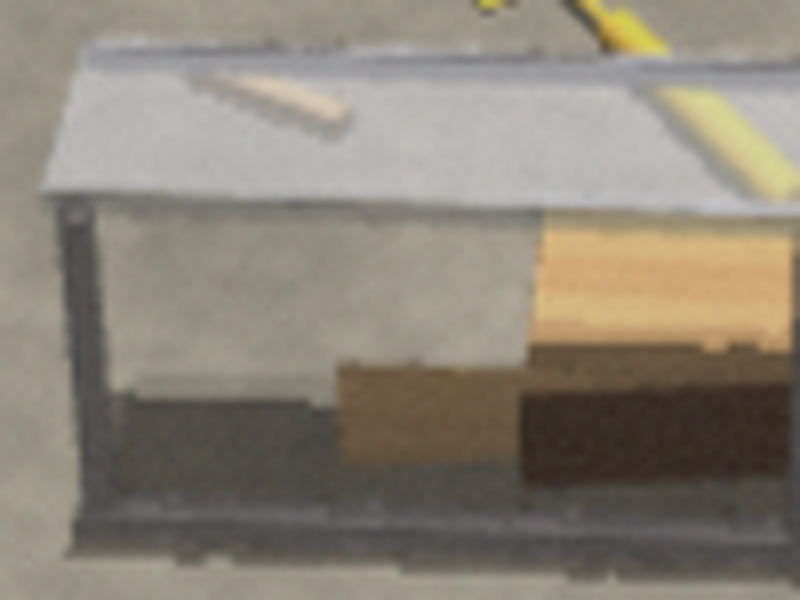

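```bash
cat > fit.py <<'E'
from h import *
from plant import get_calibration
from scipy.optimize import least_squares
w=np.load("w1.npz"); W=dict(camera_matrix=w["camera_matrix"],pose=w["pose"]); S=get_calibration("scene")
def z1(x,y): return ((x+.5)/3.6-.5+65,(y+.5)/3.6-.5+25)
def z2(x,y): return ((x+.5)/10-.5+345,(y+.5)/10-.5+145)
def z3(x,y): return ((x+.5)/8-.5+200,(y+.5)/8-.5+205)
def zm(x,y): return ((x+.5)/8-.5+130,(y+.5)/8-.5+160)
def solve(obs,x0):
    def tf(p,l):
        c,s=np.cos(p[2]),np.sin(p[2]); return np.array([p[0]+c*l[0]-s*l[1],p[1]+s*l[0]+c*l[1],l[2]])
    def f(p): return np.concatenate([proj(C,tf(p,np.array(l)/1000.))[0]-np.array(u) for C,u,l in obs])
    r=least_squares(f,x0,loss="soft_l1"); return r.x,f(r.x).reshape(-1,2).round(1).tolist()
D=[(W,z1(80,57),(70,100,147)),(W,z1(736,24),(70,-170,147)),(W,z1(743,250),(-18,-170,135)),(W,z1(116,277),(-18,100,135)),
(S,z3(45,190),(70,-170,147)),(S,z3(85,42),(-18,-170,147)),(S,z3(72,553),(72,-168,0))]
d,e=solve(D,[.63,.05,0]); print("dock",d.round(4),e)
for nm,sel in (("W",D[:4]),("S",D[4:])): print(nm,solve(sel,d)[0].round(4))
G=[(W,z1(570,184),(15,-45,28)),(W,z1(578,232),(-9,-45,28)),(S,z3(338,365),(15,-45,28)),(S,z3(343,463),(15,-45,0)),(W,z1(408,237),(-9,45,28))]
g,e=solve(G,[.63,.0,0]); print("wedge",g.round(4),e)
c,s=np.cos(d[2]),np.sin(d[2]);Ri=np.array([[c,s],[-s,c]]); print("wedge in dock",Ri@(g[:2]-d[:2]))
M=[(W,z2(752,302),(11,-9,200)),(W,z2(628,322),(11,9,200)),(W,z2(645,458),(-11,9,200)),(W,z2(752,438),(-11,-9,200)),
(W,z2(428,90),(18,-32,36)),(W,z2(115,148),(18,32,36)),(W,z2(145,318),(-18,32,36))]
m,e=solve(M,[.48,-.3,0]); print("mallet",m.round(4),e)
E
python3 fit.py
```

```text
dock [0.6211 0.0773 0.0411] [[-2.1, -1.3], [-0.2, -0.7], [-0.2, 0.9], [3.5, 0.9], [-1.0, 0.0], [-0.3, -0.2], [0.2, -1.1]]
W [0.621 0.077 0.04 ]
S [0.6223 0.0785 0.0442]
wedge [0.6363 0.039  0.0294] [[0.3, 0.3], [-1.1, 0.3], [-1.1, 5.5], [-1.3, 1.1], [-0.6, 0.4]]
wedge in dock [ 0.01361258 -0.03890184]
mallet [ 0.4831 -0.3024  0.1939] [[0.1, -0.6], [0.1, -0.2], [-0.6, 0.5], [1.0, 0.2], [0.4, -0.3], [-0.2, 0.1], [-1.2, 0.4]]
```

View pics/crop_m.png

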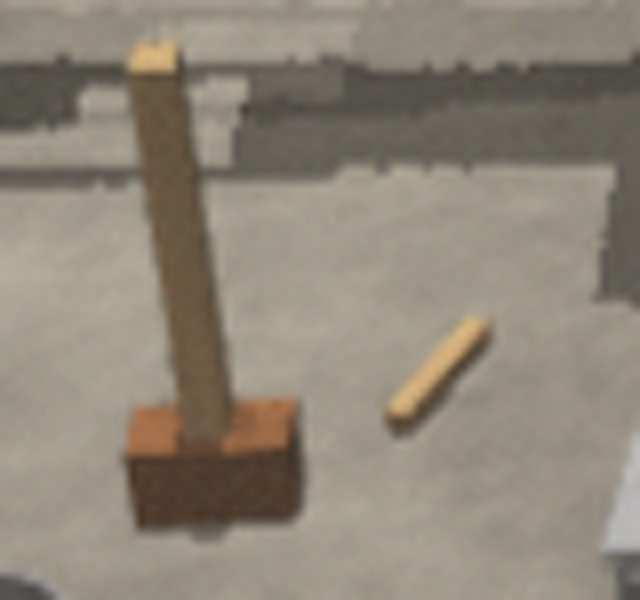

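```bash
sed -i 's/(S,z3(338,365),(15,-45,28)),//' fit.py; python3 fit.py | grep -A1 wedge; cat > geo.py <<'E'
from h import *
from plant import *
GZ=.132
TM=np.diag([1.,-1,-1])
def tool(headc,yaw,tilt):
    "head centre (world), -> TCP pos, quat"
    Rm=R.from_euler('z',yaw)*R.from_euler('y',-tilt)
    p=np.array(headc)+Rm.apply([0,0,GZ-pinch_z-.018])
    return p,q2wxyz(Rm*R.from_matrix(TM))
E
python3 - <<'E'
from geo import *
m=[.4831,-.3024];my=.194
print(tool([*m,.018],my,0), inverse_kinematics(*tool([*m,.018],my,0)))
for h in ([.54,-.09,.15],[.54,-.09,.028],[.634,-.06,.028],[.634,.04,.028]):
  for t in (.56,.62): print(h,t,np.round(inverse_kinematics(*tool(h,.04,t)) if inverse_kinematics(*tool(h,.04,t)) is not None else [],2))
w=np.load("w1.npz"); print("peg_b",onz(w,400*.64,288*.64,.006))
E
```

```text
wedge [0.6366 0.0385 0.0316] [[0.5, 0.0], [-0.9, 0.1], [-1.5, 1.2], [-0.4, 0.3]]
wedge in dock [ 0.01387315 -0.03936752]
mallet [ 0.4831 -0.3024  0.1939] [[0.1, -0.6], [0.1, -0.2], [-0.6, 0.5], [1.0, 0.2], [0.4, -0.3], [-0.2, 0.1], [-1.2, 0.4]]
(array([ 0.4831, -0.3024,  0.1132]), [np.float64(0.0), np.float64(0.9952991875633305), np.float64(0.09684795937847283), np.float64(0.0)]) [-6.81357642e-01  3.34306645e-01  1.65995323e+00 -4.44089210e-16
  1.14733278e+00  6.95438684e-01]
[0.54, -0.09, 0.15] 0.56 [-0.58 -0.13  2.05  0.44  0.8   0.71]
[0.54, -0.09, 0.15] 0.62 [-0.63 -0.16  2.11  0.55  0.76  0.58]
[0.54, -0.09, 0.028] 0.56 [-0.58  0.03  2.27  0.74  0.47  0.35]
[0.54, -0.09, 0.028] 0.62 [-0.63  0.03  2.34  0.98  0.45  0.07]
[0.634, -0.06, 0.028] 0.56 [-0.37  0.15  2.13  0.57  0.4   0.68]
[0.634, -0.06, 0.028] 0.62 [-0.39  0.15  2.19  0.84  0.33  0.39]
[0.634, 0.04, 0.028] 0.56 [-0.11  0.15  2.14  0.25  0.31  1.21]
[0.634, 0.04, 0.028] 0.62 [-0.12  0.14  2.2   0.46  0.2   0.99]
peg_b [ 0.43675335 -0.06558238  0.006     ]
```

```bash
python3 - <<'E'
from geo import *
m=np.array([.4831,-.3024]);my=.194
p,q=tool([*m,.018],my,0)
reach(p+[0,0,.13],q)
c=get_calibration("wrist"); im=capture("wrist"); 
print("proj handle top, head top corners",proj(c,[[*m,.2],[*m,.036]]))
cv2.imwrite("pics/w2.png",cv2.resize(im[:,:,::-1],(800,600),interpolation=cv2.INTER_CUBIC))
s=state();print(s["clock"],s["position"],p)
E
```

```text
proj handle top, head top corners [[262.23662131 212.13643428]
 [262.58589934 174.88944899]]
3.6417 [ 0.48403793 -0.30195834  0.24449665] [ 0.4831 -0.3024  0.1132]
```

View pics/w2.png

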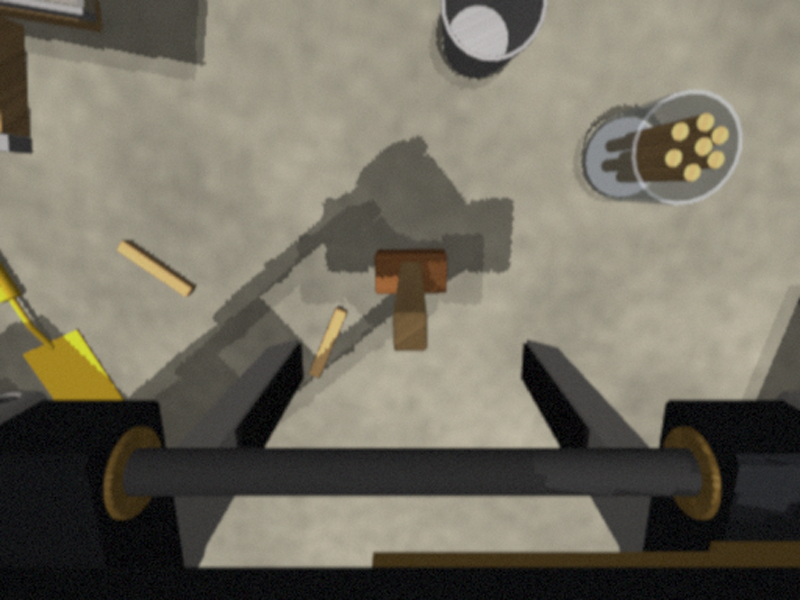

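The handle top at (410,331) and the squared-up head at (410,270) match the prediction. I'll descend, grip and lift.

```bash
python3 - <<'E'
from geo import *
m=np.array([.4831,-.3024]);my=.194
p,q=tool([*m,.018],my,0)
move_l(p,q,vel=.15)
print(state()["position"]-p,state()["force"])
grip(.01)
print(state()["grip_width"],state()["force"],state()["torque"])
move_l(p+[0,0,.12],q,vel=.15)
s=state();print(s["clock"],s["grip_width"],s["force"],s["torque"])
for n in("scene","wrist"):
    im=capture(n); cv2.imwrite(f"pics/{n}3.png",cv2.resize(im[:,:,::-1],(800,600),interpolation=cv2.INTER_CUBIC))
h=[.515,-.11,.15]
print(inverse_kinematics(*tool(h,.04,.60)))
E
```

```text
[ 0.00073649 -0.00036878  0.00096541] [-0.14857107 -0.61137518  0.81117488]
0.01783849847374692 [ 0.01254629 -0.37143836 -1.49988085] [-0.06489212 -0.04285204 -0.01573359]
6.7583 0.017922503114078794 [-0.98156421 -0.42668964 -1.86753241] [ 0.01550723 -0.00316577  0.03039272]
[-0.72531366 -0.17832002  2.11157145  0.55754565  0.83201931  0.50291668]
```

View pics/scene3.png

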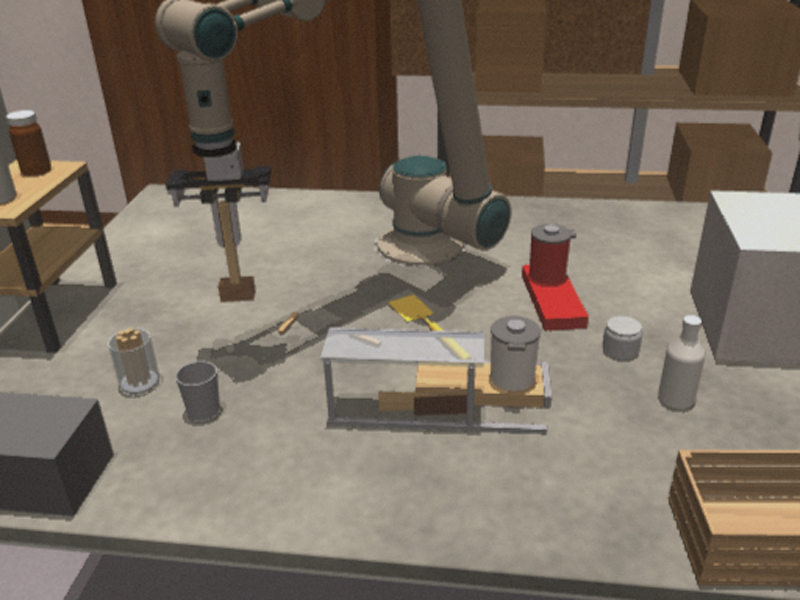

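The mallet hangs upright and is gripped at 17.9 mm; nothing else has moved. Next I'll tilt it and bring it in front of the dock.

```bash
python3 - <<'E'
from geo import *
T=.60;Y=.036
def sv(n,k):
    im=capture(n); cv2.imwrite(f"pics/{n}{k}.png",cv2.resize(im[:,:,::-1],(800,600),interpolation=cv2.INTER_CUBIC)); cv2.imwrite(f"pics/{n}{k}_raw.png",im[:,:,::-1])
reach(*tool([.53,-.078,.14],Y,T))
s=state();print(s["clock"],s["force"],s["torque"])
p,q=tool([.54,-.076,.0285],Y,T); move_l(p,q,vel=.12)
s=state();print(s["clock"],s["position"]-p,s["grip_width"],s["force"],s["q"].round(2))
sv("scene",4);sv("side",4);sv("wrist",4)
E
python3 - <<'E'
import cv2,numpy as np
s=cv2.imread("pics/scene4_raw.png")[170:290,180:340]
cv2.imwrite("pics/z4.png",cv2.resize(s,(800,600),interpolation=cv2.INTER_CUBIC))
E
```

```text
7.75 [-0.13150176 -0.6501252  -0.98719162] [0.00916901 0.46168099 0.01496404]
8.8333 [ 0.00063144 -0.00063506  0.00016286] 0.018075343532202616 [ 0.10858875 -0.27816555 -0.31447133] [-0.56  0.02  2.32  0.88  0.43  0.23]
```

View pics/z4.png

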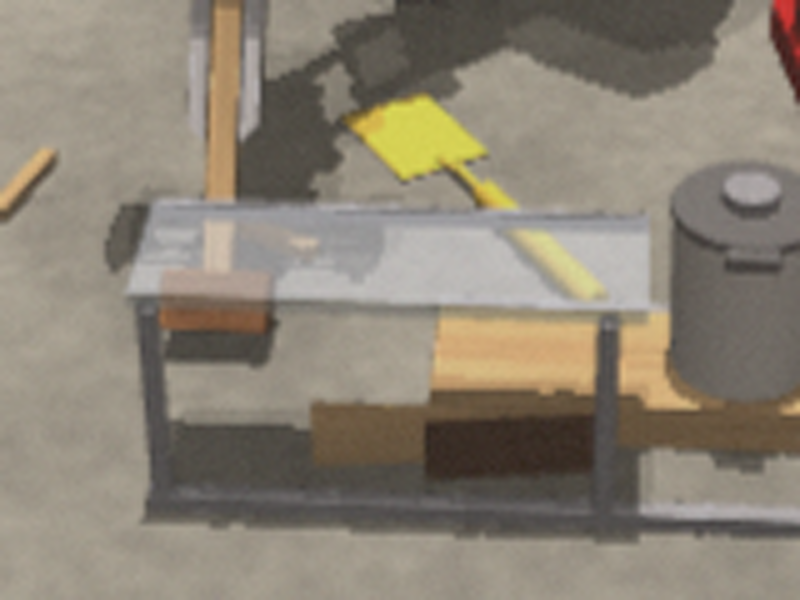

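View pics/wrist4.png

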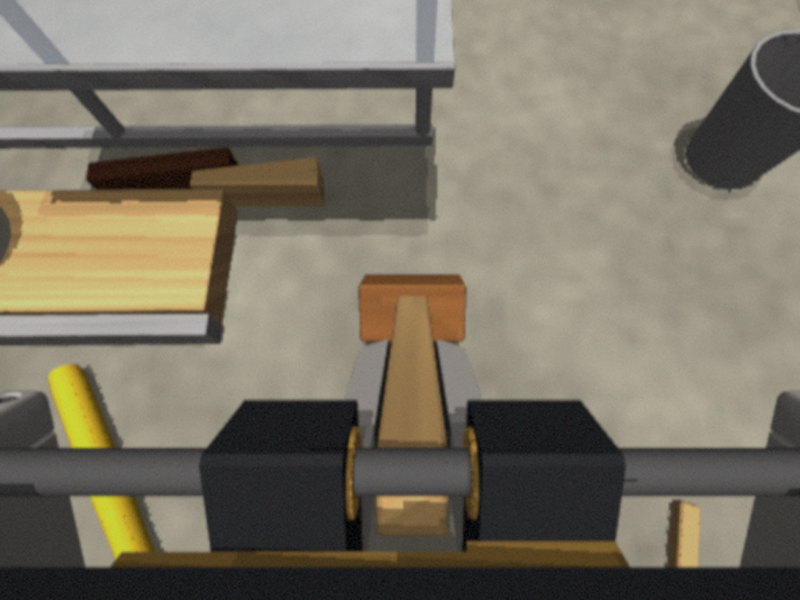

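The mallet is lowered in front of the dock and clear of it, with the head at wrist (412,308). The wedge butt is now seen directly under the ledge at (320,157–205). I'll re-measure the butt from this view.

```bash
python3 - <<'E'
from h import *
from plant import *
c=get_calibration("wrist");k=.64
for n,u,v,z in [("butt taper top",318,157,.028),("butt straight top",321,191,.028),("butt straight bottom",323,204,0),("stand corner +x top",222,192,.03),("stand -x top",205,311,.03),("ledge near lower right",453,86,.135),("ledge near lower (0,?)",0,89,.135),("fence butt-end top",232,150,.03)]:
    print(n,onz(c,(u+.5)*k-.5,(v+.5)*k-.5,z).round(4))
print(onz(c,412*k,275*k,.0285+.018*(np.cos(.6)+np.sin(.6))-.0+0))
s=cv2.imread("pics/wrist4_raw.png")[85:140,120:220]; cv2.imwrite("pics/z5.png",cv2.resize(s,(800,440),interpolation=cv2.INTER_CUBIC))
E
```

```text
butt taper top [ 0.6528 -0.0051  0.028 ]
butt straight top [ 0.6241 -0.0103  0.028 ]
butt straight bottom [ 0.6311 -0.0058  0.    ]
stand corner +x top [0.6194 0.058  0.03  ]
stand -x top [0.5319 0.0528 0.03  ]
ledge near lower right [ 0.6126 -0.0938  0.135 ]
ledge near lower (0,?) [0.6029 0.1168 0.135 ]
fence butt-end top [0.6551 0.0573 0.03  ]
[ 0.55101189 -0.07717333  0.05351961]
```

View pics/z5.png

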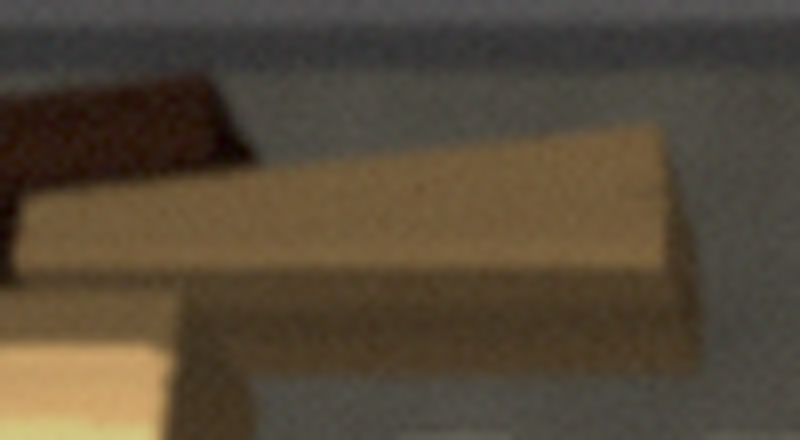

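The butt face spans x 0.629–0.653 at y≈-0.006, which agrees with the first fit. I'll slide in under the ledge and tap once.

```bash
cat > tap.py <<'E'
from geo import *
T=.60;Y=.036
u=np.array([-np.sin(Y),np.cos(Y),0]); B=np.array([.6405,-.006,0])  # butt start
def at(a): # face at a metres past butt's start
    h=B+u*(a-.032); h[2]=.0285; return tool(h,Y,T)
def tap(a,back,vel=.2):
    p,q=at(a); move_l(p,q,vel=vel); s=state(); f0=s["force"]@u; err=(s["position"]-p)@u
    pause(.1); s=state(); print("tap",a,"f",round(f0,1),(s["force"]).round(1),"err mm",round(err*1e3,1),round((s["position"]-p)@u*1e3,1),"gw",round(s["grip_width"],4),end=" ")
    move_l(*at(back),vel=.2); s=state(); print("after",s["force"].round(1),"t",s["clock"]); return s
def sv(n,k):
    im=capture(n); cv2.imwrite(f"pics/{n}{k}.png",cv2.resize(im[:,:,::-1],(800,600),interpolation=cv2.INTER_CUBIC)); cv2.imwrite(f"pics/{n}{k}_raw.png",im[:,:,::-1]); return im
E
python3 - <<'E'
from tap import *
move_l(*at(-.032),vel=.1)
s=state();print(s["force"],s["clock"])
sv("scene",5)
tap(.012,-.03,.15)
sv("scene",6);sv("wrist",6)
a=cv2.imread("pics/scene5_raw.png")[195:285,190:310];b=cv2.imread("pics/scene6_raw.png")[195:285,190:310]
cv2.imwrite("pics/z6.png",cv2.resize(np.vstack([a,b]),(800,1200),interpolation=cv2.INTER_CUBIC)[::2,::2] if 0 else cv2.resize(np.hstack([a,b]),(800,300),interpolation=cv2.INTER_CUBIC))
E
```

```text
[-0.27011864 -0.25266223 -1.25856755] 10.1667
tap 0.012 f -0.2 [ 0.2 -0.4 -1.5] err mm 0.1 -0.8 gw 0.0183 after [-0.4 -0.1 -1.1] t 11.1167
```

View pics/z6.png

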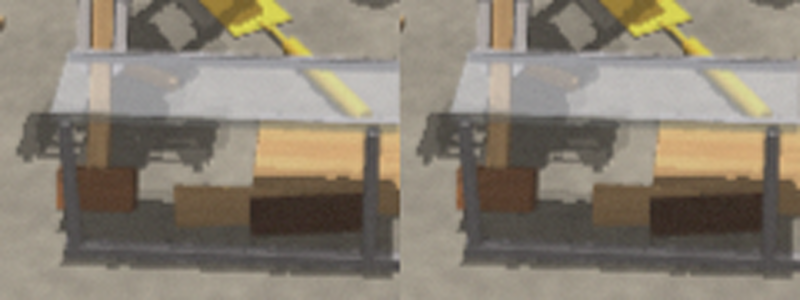

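View pics/wrist6.png

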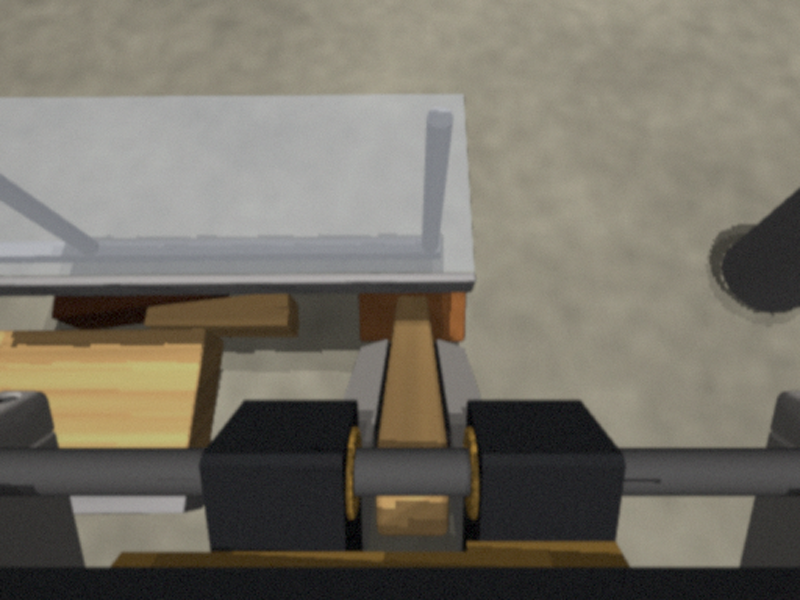

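The first tap moved the wedge about 14 mm (butt at 175→193 in the crop) and it slid freely. I'll continue stepwise, drawing back each time, until resistance shows.

```bash
python3 - <<'E'
from tap import *
a=.012
while a<.066:
    a+=.009
    p,q=at(a); move_l(p,q,vel=.12); s=state(); f=s["force"]; e=(s["position"]-p)@u*1e3
    pause(.1); s2=state(); print(round(a,3),f.round(1),s2["force"].round(1),"err",round(e,1),round((s2["position"]-p)@u*1e3,1),"tq",s2["torque"].round(2),s2["grip_width"].round(4))
    move_l(*at(a-.03),vel=.15)
    if s2["force"]@u<-4: break
print(state()["clock"])
sv("scene",7);sv("wrist",7)
b=cv2.imread("pics/scene7_raw.png")[195:285,190:310]
cv2.imwrite("pics/z7.png",cv2.resize(b,(800,600),interpolation=cv2.INTER_CUBIC))
E
```

```text
Traceback (most recent call last):
AttributeError: 'float' object has no attribute 'round'
```

A print bug stopped the script at the end of the second tap. I'll draw back and continue.

```bash
python3 - <<'E'
from tap import *
a=.021
s=state(); print(s["force"],s["position"]-at(a)[0])
move_l(*at(a-.03),vel=.15)
while a<.066:
    a+=.009
    p,q=at(a); move_l(p,q,vel=.12); s=state(); f=s["force"]; e=(s["position"]-p)@u*1e3
    pause(.1); s2=state(); print(round(a,3),f.round(1),s2["force"].round(1),"err",round(e,1),round((s2["position"]-p)@u*1e3,1),"tq",s2["torque"].round(2),round(s2["grip_width"],4))
    move_l(*at(a-.03),vel=.15)
    if s2["force"]@u<-4: break
print(state()["clock"])
sv("scene",7);sv("wrist",7)
b=cv2.imread("pics/scene7_raw.png")[195:285,190:310]
cv2.imwrite("pics/z7.png",cv2.resize(b,(800,600),interpolation=cv2.INTER_CUBIC))
E
```

```text
[ 0.76947448  0.45288776 -2.02221822] [ 0.00025503 -0.0002589   0.00018427]
0.03 [-0.1 -1.7 -1.8] [-0.2 -0.7 -0.4] err 0.8 -0.2 tq [0.   0.46 0.01] 0.0177
0.039 [-0.8  0.2 -1.3] [ 0.  -0.3 -1.3] err 1.0 0.2 tq [ 0.02  0.45 -0.04] 0.0178
0.048 [ -2.7 -14.8  -0.7] [ -2.7 -13.7  -0.1] err -2.8 -3.1 tq [-3.34  1.07 -2.05] 0.0182
15.0167
```

View pics/z7.png

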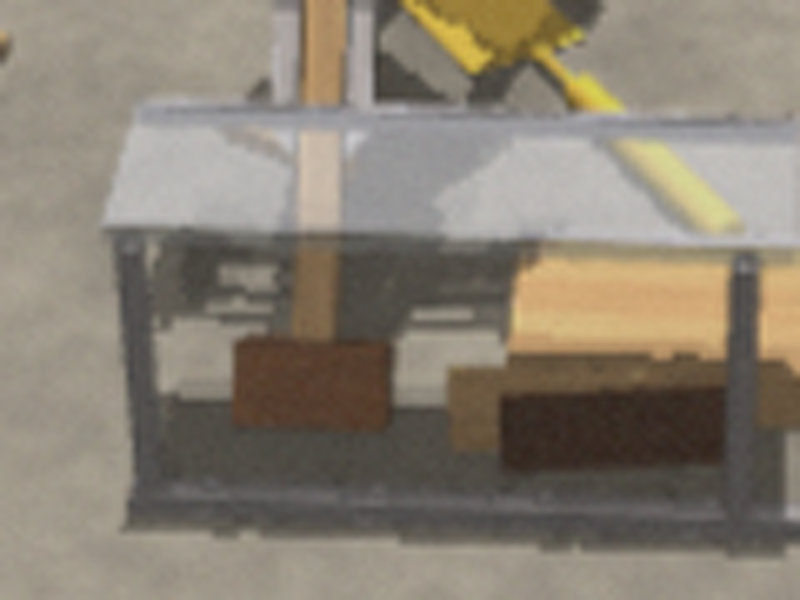

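View pics/wrist7.png

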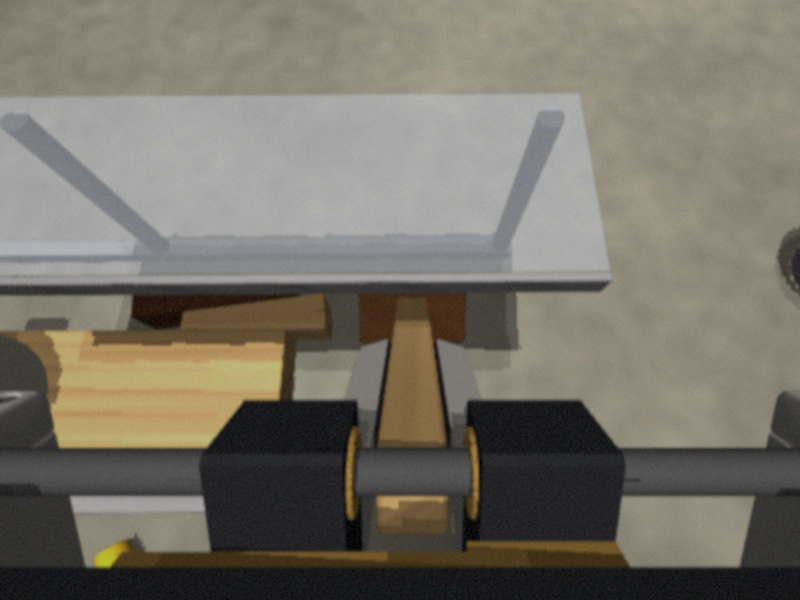

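At 0.048 the wedge resisted with 14 N, so it is jamming. I'll give two firmer taps to seat it and check that it goes no further.

```bash
python3 - <<'E'
from tap import *
for a in (.050,.0525):
    p,q=at(a); move_l(p,q,vel=.15); s=state(); f=s["force"]; e=(s["position"]-p)@u*1e3
    pause(.1); s2=state(); print(round(a,4),f.round(1),s2["force"].round(1),"err",round(e,1),round((s2["position"]-p)@u*1e3,1),"tq",s2["torque"].round(2),round(s2["grip_width"],4))
    move_l(*at(a-.035),vel=.15)
    if s2["force"]@u<-28: break
print(state()["clock"],state()["force"],state()["torque"])
sv("scene",8);sv("wrist",8)
a=cv2.imread("pics/scene7_raw.png")[195:285,190:310]
b=cv2.imread("pics/scene8_raw.png")[195:285,190:310]
cv2.imwrite("pics/z8.png",cv2.resize(np.hstack([a,b]),(800,300),interpolation=cv2.INTER_CUBIC))
E
```

```text
0.05 [  0.4 -15.1  -2.5] [ -0.4 -13.4  -2.7] err -2.6 -3.0 tq [-3.35  0.72 -2.04] 0.0193
0.0525 [ -0.6 -15.1  -0.9] [ -1.2 -15.8  -1.2] err -2.5 -2.9 tq [-3.59  0.62 -2.2 ] 0.0207
16.85 [ 0.23530322 -0.25533162 -1.58112389] [ 0.02754766  0.49388115 -0.01956057]
```

View pics/z8.png

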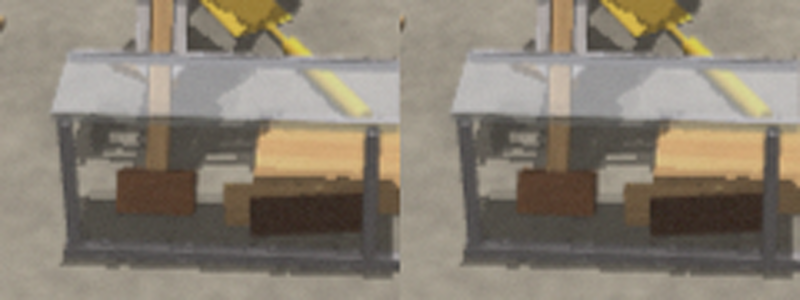

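View pics/wrist8.png

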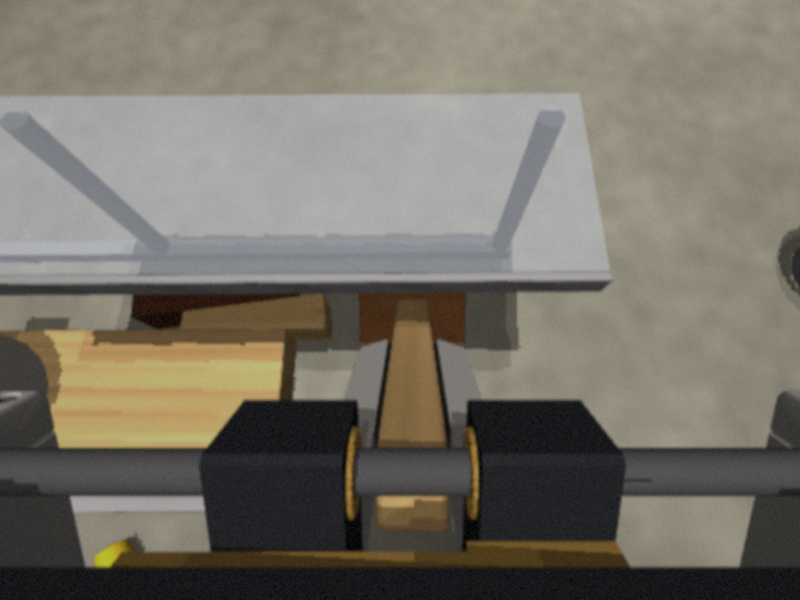

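The reaction stays at about 15 N and the wedge hasn't moved between the two pictures. I'll give one brisker tap for certainty, then withdraw.

```bash
python3 - <<'E'
from tap import *
a=.0515
p,q=at(a); move_l(p,q,vel=.22); s=state(); print(s["force"].round(1),((s["position"]-p)@u*1e3).round(1),round(s["grip_width"],4))
move_l(*at(a-.04),vel=.15)
w=sv("wrist",9); s=state(); print(s["clock"],s["grip_width"],s["force"])
# withdraw
h=B+u*(a-.04-.032); 
p,q=tool([.535,h[1],.0285],Y,T); move_l(p,q,vel=.15)
p,q=tool([.525,h[1]-.02,.14],Y,T); move_l(p,q,vel=.15)
p,q=tool([.4831,-.3024,.14],.194,0.0); reach(p,q)
sv("scene",10); sv("wrist",10);s=state(); print(s["clock"],s["grip_width"],s["force"],s["torque"])
b=cv2.imread("pics/scene10_raw.png"); cv2.imwrite("pics/z10.png",np.hstack([cv2.resize(b[100:220,100:200],(400,480),interpolation=cv2.INTER_CUBIC),cv2.resize(b[195:285,210:310],(400,480),interpolation=cv2.INTER_CUBIC)]))
E
```

```text
[  1.4 -14.1  -4.2] -2.2 0.0203
17.7417 0.0176929289531985 [ 0.10827872 -0.61744754 -1.84425818]
20.6083 0.018069685888827944 [-0.04852156  0.11341137 -1.03580236] [ 0.07477248  0.00358901 -0.01912167]
```

View pics/z10.png

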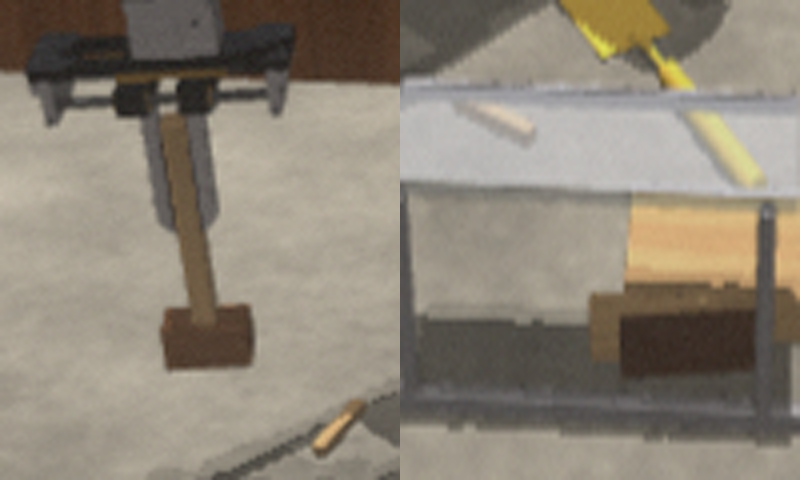

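View pics/wrist10.png

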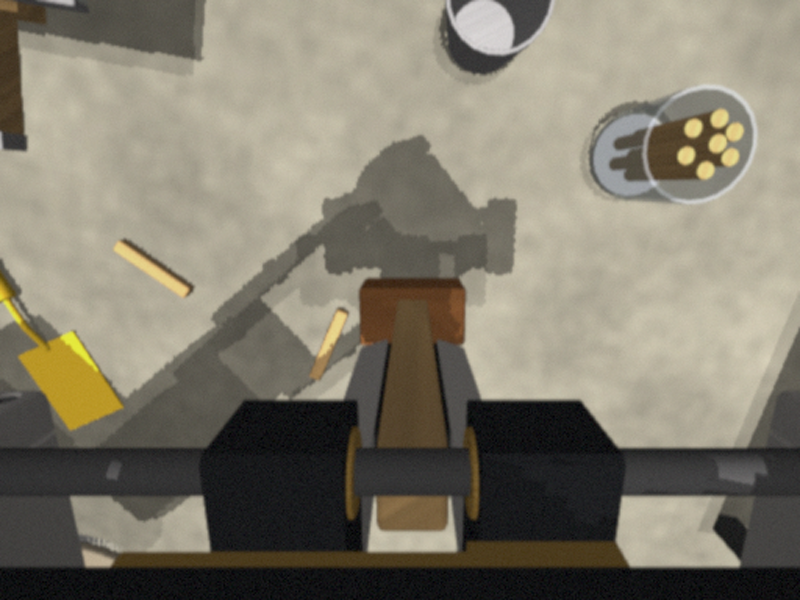

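The wedge holds seated and the mallet is still square in the grip, with a clear place below it. I'll lower until I feel contact and release.

```bash
python3 - <<'E'
from tap import *
m=[.4831,-.3024]
p,q=tool([*m,.026],.194,0); move_l(p,q,vel=.12); pause(.1); f0=state()["force"][2]; print(f0)
z=.022
while z>.0155:
    z-=.001; p,q=tool([*m,z],.194,0); move_l(p,q,vel=.02); f=state()["force"][2]; print(round(z,4),round(f,2))
    if f-f0>2.5: break
pause(.1); grip(.05); pause(.3)
print(state()["clock"])
sv("wrist",11)
E
```

```text
-0.8416141442231656
0.021 -0.88
0.02 -1.81
0.019 -0.66
0.018 5.92
24.0417
```

View pics/wrist11.png

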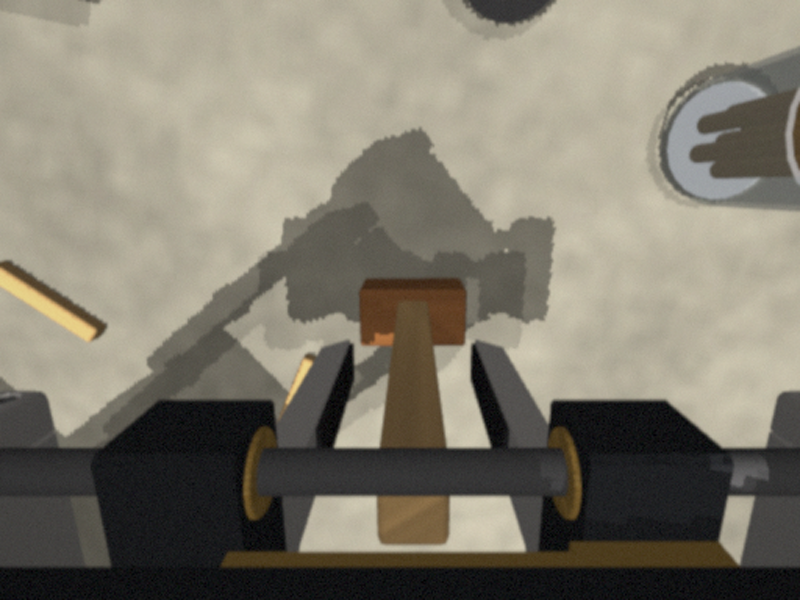

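The mallet stands free between the open fingers (handle centred at (412,520)). I'll retreat straight up and do a last check.

```bash
python3 - <<'E'
from tap import *
p=state()["position"]; q=tool([0,0,0],.194,0)[1]
move_l(p+[0,0,.15],q,vel=.15); pause(.5)
s=state(); print(s["clock"],s["force"])
sv("scene",12); sv("side",12)
a=cv2.imread("pics/scene0_raw.png").astype(int); b=cv2.imread("pics/scene12_raw.png").astype(int)
x=b[195:285,210:310].astype(np.uint8); cv2.imwrite("pics/z12.png",cv2.resize(x,(660,594),interpolation=cv2.INTER_CUBIC))
E
```

```text
25.7417 [-0.56414989 -0.30050143 -0.28367003]
```

View pics/scene12.png

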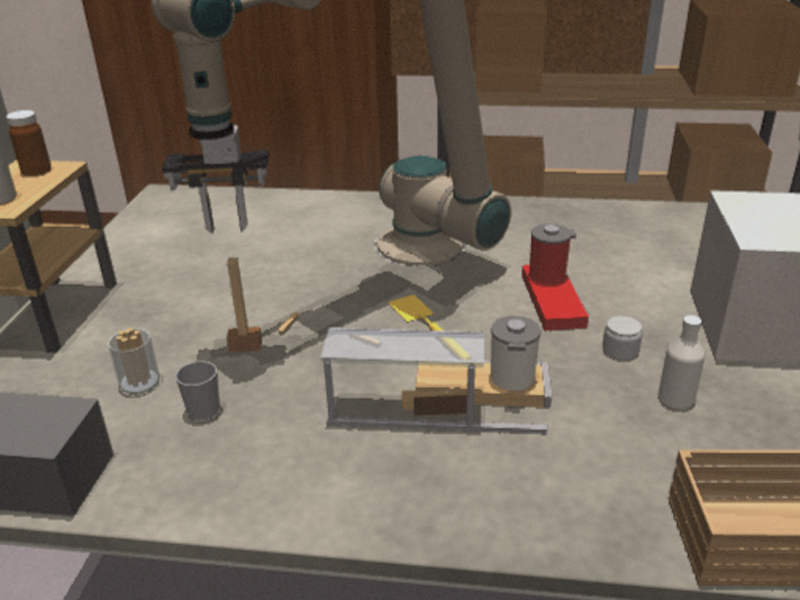

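View pics/z12.png

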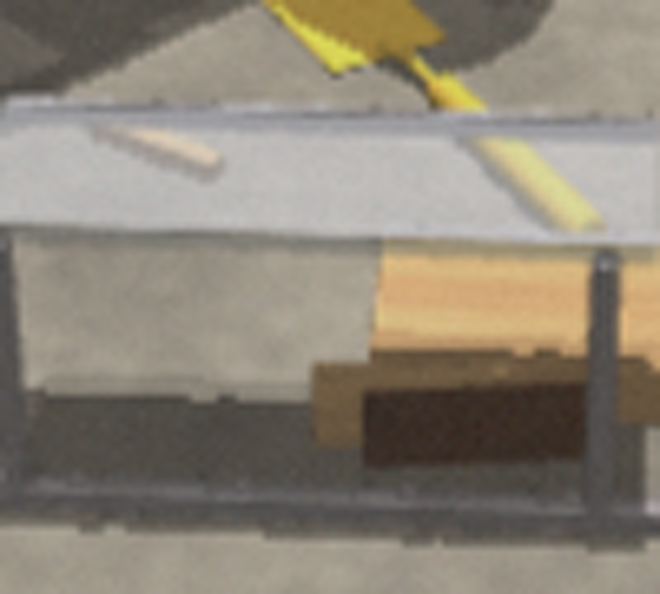

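The mallet stands upright at (243,340). The wedge's butt sits at (404,400), seated with about 20 mm still sticking out, and everything else is where it started.

```bash
python3 -c "
from plant import *
sign_off(); print(state()['clock'])"
```

```text
the job is handed in; nothing more can be done
the job is handed in; nothing more can be done
```

The wedge is seated tight and the mallet stands upright where it started. I handed the job in at about 26 s of the 58 s allowed.

- **Tapping:** I gripped the mallet by the handle, leaned it back 34° and reached in under the ledge. I gave eight taps, drawing the mallet back about 30–40 mm after each one.
- **Tightness:** The wedge slid freely for about 40 mm, then resisted with 14 to 16 N over the last four taps. It showed no movement between the pictures after the first of those taps and after the third. Its butt still sticks out past stand and fence.
- **Other things:** In the last picture the glass ledge, stand and all the other items look unmoved. I saw no sign of contact with them in the force readings I took.
- **Not confirmed:**
  - The force pressing on stand and fence cannot be measured directly; I infer it from the taps.
  - The last taps levelled off at about 15 N because the mallet began to pry the fingers slightly open, so I never pushed harder than that.
- **Script error:** A print error stopped one script at the end of the second tap. The mallet stayed at the end of that stroke until the next script drew it back, and nothing was harmed.

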